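Load the mounted-slide carrier into the film scanner

TASK

Take the carrier that holds the three mounted slides out of the storage tray and lay it flat on the film scanner's loading shelf, tongue end outward, and let go of it there. Then take it again by its tongue and push it along into the scanner until it clicks into its sprung catch, neither short of the click nor past it, and let go. Keep it roughly level all the while, and leave the film-strip carrier and the other things on the table alone.

Things in the scene. Friction and masses are not known exactly. Their poses are not given: they have to be found in the camera images.
- slide_carrier: The carrier to load: flat black frame with three white 50 mm square slide mounts on top. Plate 152 x 62 x 14 mm (x, y, z) plus a flat tongue at its -x end; 200 mm overall, 0.12 to 0.21 kg, balancing 12 mm behind the origin. Origin: centre of the plate's underside; +x to the leading end (corners bevelled 5 mm), z up. Plate from x = -76 to +76 mm, tongue on to -124 mm.
- tongue (a point): Middle of the slide carrier's tongue, half-way up: x = -102, y = 0, z = 7 mm in the carrier's frame. The tongue is 48 mm long (x), 28 mm wide (y) and 14 mm thick, with four ribs on top.
- notch (a point): Slide carrier's centre line at its click notches: x = +25, y = 0, z = 7 mm in its frame. There each long edge has a V notch, 10 mm wide and 5 mm deep; the edges are straight elsewhere.
- strip_carrier: The carrier to leave alone, in the tray's other pocket: same outline, size, origin and axes, but with a long narrow window over a brown film strip of four frames instead of the white mounts.
- tray: Grey moulded storage tray, fixed, 18 mm high, x from -132 to +84 mm, y +-117 mm; origin at table height. Two pockets centred at y = +48 and -48 mm follow the carriers' outline with 1.5 to 2 mm play. The carriers lie in them flush with the top, on a floor 4 mm above the table, leading ends to the tray's +x. Which carrier lies in which pocket varies.
- thumb_holes (a point): On the tray's top between the pockets: x = -12, y = 0, z = 18 mm in its frame. At this x, on both sides of each pocket, thumb holes 36 mm long (x) and 30 mm wide (y) go down to 4 mm above the table: the only places where fingers reach a carrier's sides, to lift it across its 62 mm width.
- scanner: Grey film scanner, fixed, 120 mm along x, y from -212 to +60 mm, 115 mm high. Origin at table height under the middle of its carrier channel; carriers are pushed in along +x; z up. The slippery channel runs right through at y = 0, x from -60 to +60 mm: 65 mm wide, floor 45 mm and roof 62 mm above the table. No end stop: a carrier pushed too far can be drawn back by its tongue.
- mouth (a point): Middle of the lower edge of the channel's mouth: x = -60, y = 0, z = 45 mm in the scanner's frame. Two flared cheeks before it (14 mm high, 18 mm long, about 78 mm apart at the open end) lead a carrier in.
- shelf (a point): Point on top of the scanner's bare aluminium loading shelf: x = -164, y = 0, z = 45 mm in the scanner's frame. The shelf is flat, slippery, level with the channel floor, 110 mm wide (y +-55 mm), from x = -235 to -60 mm.
- click_roller (a joint): Travel (m) of the sprung roller hidden in the channel's -y side: 0 out, 0.0035 pressed back by a carrier's straight edge, under 0.001 in its notch. It bumps (about 10 N) at the leading end, carrier origin at x = -68 to -29 mm in the scanner's frame, then drags 5 to 8 N. In the notch the drag drops below 2 N over 3 to 4 mm; going past takes 11 to 14 N.
- click (a point): Scanner's channel floor about where the slide carrier's origin lies once it has clicked in: x = -2, y = 0, z = 45 mm in the scanner's frame. The index is adjustable and its setting, up to 15 mm either way along x, cannot be seen: it must be felt. Let go within 3 mm of it, the carrier is centred by the roller.
- loupe: Black standing magnifier, 50 mm diameter, 52 mm high, on the table; origin at its underside. To be left alone.
- blower: Dark rubber dust blower standing upright, 60 mm diameter, 100 mm high, on the table; origin at its underside. To be left alone.
- slide_box: Cardboard slide storage box with dark lid, 203 x 65 x 61 mm, on the table; origin at the centre of its underside. To be left alone.
- binder: Closed black ring binder lying flat, 270 x 300 x 58 mm, fixed, on the robot's far left; origin at the centre of its underside.
Things that resemble listed ones, but are neither listed nor needed, are in the scene too. What is shaped like the slide_carrier but purple or turquoise is not meant.

How it is judged:
By the outcome, as a careful person would: the job done as asked, in the order asked, and still so for the second after the job is handed in, with the robot touching nothing.
It also fails if it takes over 64 s, if anything falls off the work surface, if the arm or the gripper's body presses on something with over 40 N, if the wrist force passes 120 N, or if a joint passes its speed limit or range.

ROBOT

A 6-joint arm with a two-finger parallel gripper is mounted at the origin on the work surface. World frame = base frame: x ahead of the robot, y to its left, z up, the work surface at z = 0. Lengths are in m, angles in rad, forces in N, time in s.
With the tool pointing down it reaches from about 0.35 to 0.85 m from the base axis. Payload 8.1 kg.
Tool frame: the origin (TCP) lies at the very end of the fingers, on their centre line; the grasp point (between the pads) lies 19 mm behind it; x points along the fingers, y is the direction in which the jaws open and shut, and the axes are right-handed (so a half turn about x gives the same grasp; the last joint's range is limited). The gripper opens to 93 mm and grips with 3 to 60 N. Pads are 15 mm wide; open, the fingers measure 128 mm over their backs; the gripper's body (75 mm by 188 mm) begins 65 mm behind the grasp point.
Start: joints at [-1.368, 0.13, 1.488, -0, 1.523, -0.085], TCP at [0.17, -0.575, 0.219] pointing down, gripper open.
Joint ranges: [-2.96, 2.96], [-0.89, 2.26], [0.02, 2.5], [-1.34, 4.48], [0, 2.73], [-2.66, 2.66]. Speed limits (rad/s): [2.39, 2.39, 2.79, 3.14, 3.14, 3.14].

INTERFACE

Orientations are given as a rotation vector (axis times angle).
In Python, from plant import * gives the robot as it stands. The module is installed in compiled form; this text tells all that it offers.
- The arm moves only by the tool apply_moves, never from a script. Its argument "series" is a list of rows, each an object with "jaw": the gripper's target within -1 to 1 (shut at 1, half-way at 0, fully open at -1); "linear": the shift along the tool's x, y, z normalised to -1 to 1, where 1 is 0.6 m, a list of three; "roll": the turn about the tool's x normalised to -1 to 1, where 1 is 30 degrees. A call has 1 to 20 rows; each row is the pose to reach, as a shift and turn from the pose measured when the call began, along the tool's axes at that moment; what a row does not reach only later rows make up. A row lasts 1/8 s, in which the tool goes at most 62.5 mm and 10.7 degrees, less where a joint would pass 70% of its speed; a pose out of reach is approached as far as the arm can. A call with a number of a shift or a turn outside -1 to 1 is refused whole. A call with a gripper value outside its range is refused whole. The fingers move at their own pace and stop on an object; "force" is the grip in N (left out, the last holds). Time passes only in rows, so rows that repeat a pose let the fingers close. It gives the time, the measured TCP pose, the force and the opening at its end, in the units of the state.
- read_state(): the state, without advancing time (a new reading comes with each control period).
- read_camera(name): name is "side" or "top"; returns a dict with "pixels" (384x512x3 uint8, blue, green, red), "intrinsics" (3x3 intrinsics, pixels), "rvec" (rotation vector, rad) and "tvec" (3), from world to camera coordinates, as OpenCV has them. Camera axes: x right, y down, z forward; pixel columns grow to the right and rows downward; lengths in m; the calibration is good to about 2 mm. A picture is of the moment at which its call begins. There is no depth.
- close_job(): hands the job in, once; it reports no verdict.
The state is a dict: "t": time; "q": joint angles; "dq": joint speeds; "joint_torque": joint torques, N m; "tool_pos": TCP position; "orientation": TCP orientation; "force": force on the tool from outside, world axes, zero at the start; "wrist_torque": the same for the moment, N m; "opening": finger opening in m.
Only numpy, scipy, OpenCV 4.12 (cv2) and the standard library are available. Lean on these libraries where they do the work, as an engineer would, in place of code of your own. Each camera call takes 0.05 s, during which the arm holds its last target. There are 200 camera calls.

## Working session

There is one attempt and no reset: what is moved stays moved. The work goes in short steps, Python scripts to look and compute and a tool call to move; the robot and the scene stay as the last step left them, time stands still between calls to the robot, and variables do not carry over. Pictures are saved under pics/ and viewed, about 8 in all and at most 12, crops included, and the job is handed in when it is done.

Besides the shell and the picture viewer there is one more tool, called after ">>>" as name(argument=value, ...), one argument or row to a line, values as JSON. apply_moves: Moves the arm, as the interface text tells. Its arguments: {"type":"object","properties":{"series":{"type":"array"},"force":{"type":"number"}},"required":["series"]}

```bash
mkdir -p pics; cat > h.py <<'E'
from plant import *
import numpy as np, cv2
def cam(n):
    c=read_camera(n); c['R']=cv2.Rodrigues(np.array(c['rvec'],float))[0]; return c
def ray(c,uv,z):
    K=np.array(c['intrinsics']);R=c['R'];t=np.array(c['tvec'],float).ravel()
    d=R.T@np.linalg.inv(K)@np.array([uv[0],uv[1],1.]); o=-R.T@t
    return o+d*(z-o[2])/d[2]
def proj(c,p):
    return cv2.projectPoints(np.array(p,float).reshape(-1,1,3),np.array(c['rvec'],float),np.array(c['tvec'],float),np.array(c['intrinsics']),None)[0].reshape(-1,2)
E
python3 - <<'E'
from h import *
for n in ('top','side'):
    c=cam(n); print(n,(-c['R'].T@np.array(c['tvec']).ravel()).round(3),np.array(c['intrinsics']).round(1).tolist(),c['R'].round(2).tolist())
    cv2.imwrite(f'pics/{n}0.png',cv2.resize(c['pixels'],(800,600),interpolation=cv2.INTER_CUBIC)); np.save(f'{n}0.npy',c)
print(read_state())
E
```

```text
top [ 0.387 -0.018  1.501] [[373.8, 0.0, 257.2], [0.0, 373.8, 187.7], [0.0, 0.0, 1.0]] [[0.03, -1.0, 0.01], [-0.99, -0.03, -0.11], [0.11, -0.01, -0.99]]
side [0.156 0.77  0.843] [[347.8, 0.0, 259.4], [0.0, 347.8, 192.3], [0.0, 0.0, 1.0]] [[-0.9, -0.44, -0.02], [-0.27, 0.59, -0.76], [0.34, -0.68, -0.64]]
{'t': 0.1, 'q': array([-1.36837950e+00,  1.31072881e-01,  1.48913917e+00,  2.62236901e-06,
        1.52303128e+00, -8.53803997e-02]), 'dq': array([-0.00202834, -0.00240359, -0.00254717,  0.00019566,  0.00029427,
        0.00058978]), 'joint_torque': array([ 4.88655351e-04, -5.61342180e+01, -4.93097019e+01,  7.69001897e-02,
        2.90689029e-02, -7.27007318e-05]), 'tool_pos': array([ 0.17023513, -0.57481119,  0.21771713]), 'orientation': array([ 2.06757299,  0.30132724, -2.06776922]), 'force': array([-0.1424911 ,  0.36577422, -0.10950363]), 'wrist_torque': array([-0.02270269, -0.01624936, -0.03716677]), 'opening': 0.09289231324643571}
```

View pics/top0.png

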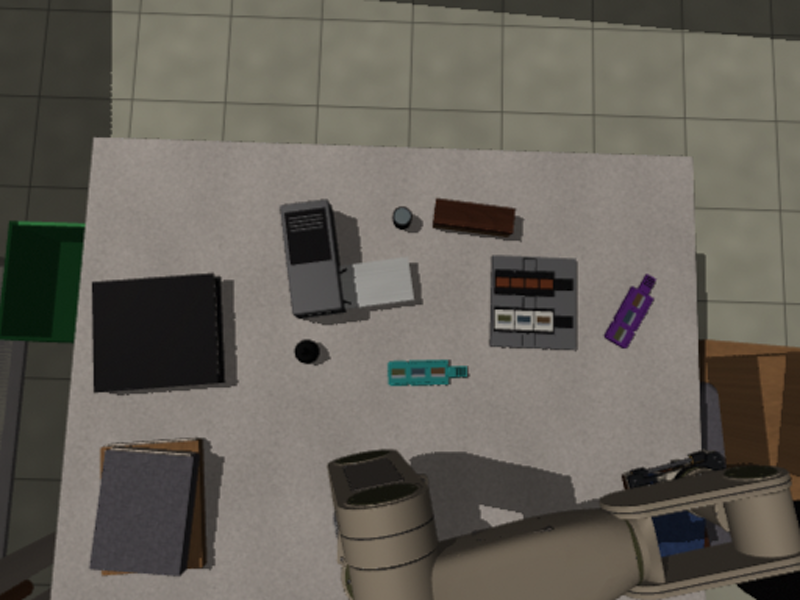

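View pics/side0.png

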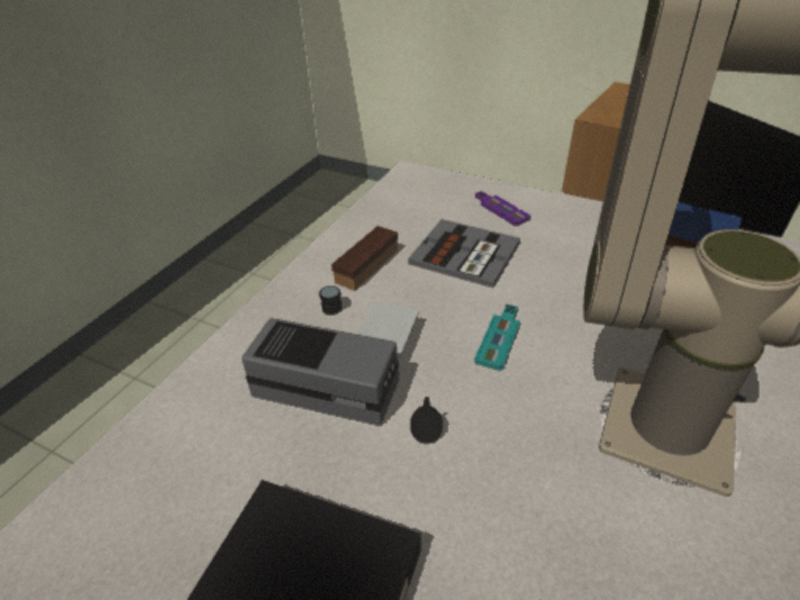

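The top view shows the tray at (533,302) with the slide carrier in the nearer pocket (523,320), tongue to the right (world -y). The scanner is at (315,258), its shelf at (383,283), blower at (307,351) and loupe at (403,217). The side view agrees. Next I measure the mounts, tray and shelf.

```bash
cat > m.py <<'E'
from h import *
def mounts(c,z,roi,thr=150):
    x0,y0,x1,y1=roi; im=c['pixels'][y0:y1,x0:x1].astype(int); k=8
    big=cv2.resize(c['pixels'][y0:y1,x0:x1],None,fx=k,fy=k,interpolation=cv2.INTER_CUBIC)
    return big,k
def quad(c,mask,k,roi,z):
    cs=max(cv2.findContours(mask,cv2.RETR_EXTERNAL,cv2.CHAIN_APPROX_NONE)[0],key=cv2.contourArea).reshape(-1,2)
    uv=(cs+.5)/k-.5+np.array(roi[:2]); P=np.array([ray(c,q,z)[:2] for q in uv])
    r=cv2.minAreaRect((P*1000).astype(np.float32)); return r,cv2.boxPoints(r).round(0).tolist()
E
python3 - <<'E'
from m import *
c=np.load('top0.npy',allow_pickle=True).item()
out=[]
for name,roi,z,f in (('mounts',(310,190,362,220),.018,lambda g,b:g>150),('tray',(305,155,380,230),.018,lambda g,b:g<125),('shelf',(218,155,272,205),.045,lambda g,b:g>172)):
    big,k=mounts(c,z,roi); g=cv2.cvtColor(big,cv2.COLOR_BGR2GRAY)
    print(name,np.percentile(g,[2,25,50,75,98]))
    m=(f(g,big)*255).astype(np.uint8); m=cv2.morphologyEx(m,cv2.MORPH_CLOSE,np.ones((25,25))); m=cv2.morphologyEx(m,cv2.MORPH_OPEN,np.ones((9,9)))
    print(quad(c,m,k,roi,z))
    v=big.copy(); cv2.drawContours(v,cv2.findContours(m,cv2.RETR_EXTERNAL,cv2.CHAIN_APPROX_NONE)[0],-1,(0,0,255),1); out.append(cv2.resize(v,(400,300)))
big,_=mounts(c,0,(170,120,272,210)); out.append(cv2.resize(big,(400,300)))
cv2.imwrite('pics/m1.png',np.vstack([np.hstack(out[:2]),np.hstack(out[2:])]))
E
```

```text
mounts [ 12.  63.  72. 110. 157.]
(((484.32086181640625, -318.840576171875), (90.05595397949219, 11.090544700622559), 88.3776626586914), [[478.0, -364.0], [489.0, -364.0], [491.0, -274.0], [480.0, -274.0]])
tray [ 10.  66.  80. 131. 148.]
(((545.86083984375, -380.5051574707031), (251.1762237548828, 246.4263916015625), 89.56809997558594), [[422.0, -505.0], [668.0, -507.0], [670.0, -256.0], [424.0, -254.0]])
shelf [ 47.  69. 133. 143. 148.]Traceback (most recent call last):
  File "<stdin>", line 8, in <module>
  File "m.py", line 7, in quad
    cs=max(cv2.findContours(mask,cv2.RETR_EXTERNAL,cv2.CHAIN_APPROX_NONE)[0],key=cv2.contourArea).reshape(-1,2)
       ~~~^^^^^^^^^^^^^^^^^^^^^^^^^^^^^^^^^^^^^^^^^^^^^^^^^^^^^^^^^^^^^^^^^^^^^^^^^^^^^^^^^^^^^^^
ValueError: max() iterable argument is empty
```

```bash
cat > run.py <<'E'
from m import *
c=np.load('top0.npy',allow_pickle=True).item()
out=[]
for name,roi,z,f in (('mounts',(310,190,362,220),.018,lambda g,d:g>105),('tray',(305,155,380,230),.018,lambda g,d:g<105),('shelf',(218,155,272,205),.045,lambda g,d:(g>105)&(d>-1))):
    big,k=mounts(c,z,roi); g=cv2.cvtColor(big,cv2.COLOR_BGR2GRAY); d=cv2.GaussianBlur(big.astype(np.float32),(0,0),8); d=d[...,0]-d[...,2]
    if name=='shelf': print(d[8*28,8*26],d[8*48,8*26], np.percentile(d,[5,50,95]))
    m=(f(g,d)*255).astype(np.uint8); m=cv2.morphologyEx(m,cv2.MORPH_OPEN,np.ones((9,9)))
    if name=='mounts': m=cv2.morphologyEx(m,cv2.MORPH_CLOSE,np.ones((25,25)))
    if m.any(): print(name,quad(c,m,k,roi,z))
    v=big.copy(); cv2.drawContours(v,cv2.findContours(m,cv2.RETR_EXTERNAL,cv2.CHAIN_APPROX_NONE)[0],-1,(0,0,255),1); out.append(cv2.resize(v,(400,300)))
big,_=mounts(c,0,(170,120,272,210)); out.append(cv2.resize(big,(400,300)))
cv2.imwrite('pics/m1.png',np.vstack([np.hstack(out[:2]),np.hstack(out[2:])]))
E
python3 run.py
```

```text
mounts (((500.407958984375, -345.0694580078125), (147.6853790283203, 48.851112365722656), 89.30589294433594), [[475.0, -419.0], [524.0, -419.0], [526.0, -272.0], [477.0, -271.0]])
tray (((545.9063720703125, -370.76983642578125), (227.48951721191406, 240.05836486816406), 89.39734649658203), [[425.0, -483.0], [665.0, -486.0], [667.0, -258.0], [427.0, -256.0]])
-5.611923 -14.031349 [-14.07982712  -6.44913101  -2.27157593]
```

View pics/m1.png

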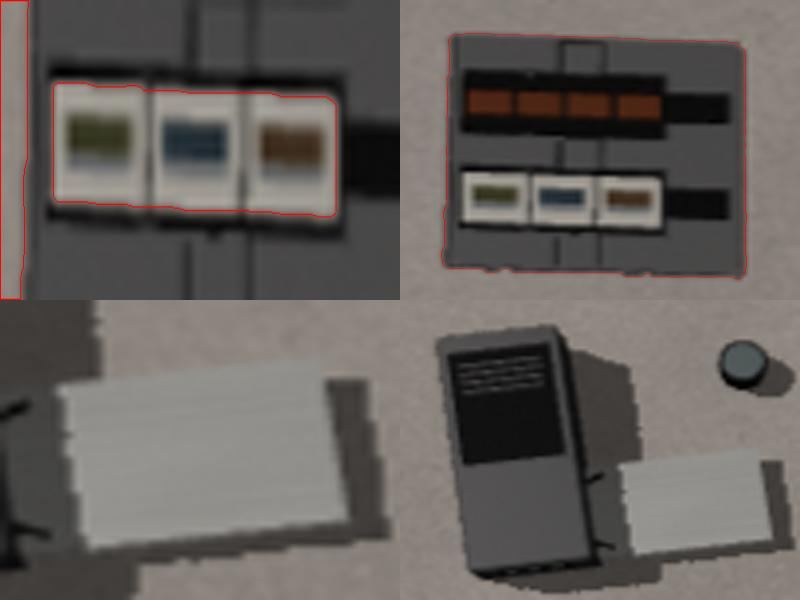

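The crops show clean mount and tray contours and consistent sizes. The scanner shades the part of the shelf nearest the mouth. Now I measure the lit shelf.

```bash
sed -i 's/d>-1)/d>-10)/' run.py; cat >> run.py <<'E'
cs=max(cv2.findContours(m,cv2.RETR_EXTERNAL,cv2.CHAIN_APPROX_NONE)[0],key=cv2.contourArea)
ap=cv2.approxPolyDP(cs,14,True).reshape(-1,2)
print([ray(c,(q+.5)/8-.5+np.array([218,155]),.045)[:2].round(4).tolist() for q in ap])
P=np.array([ray(c,(q+.5)/8-.5+np.array([218,155]),.045)[:2] for q in cs.reshape(-1,2)])
# side edges: extreme x per y bin in the middle part
for y0,y1 in ((-.17,-.04),(-.15,-.05)):
    S=P[(P[:,1]>y0)&(P[:,1]<y1)]; mid=S[:,0].mean()
    print([np.polyfit(S[s,1],S[s,0],1).round(4).tolist() for s in (S[:,0]<mid,S[:,0]>mid)])
# scanner near-end cheek / face corners at top 0.115 : pixel from 800x600 top picture
for u,v,z in ((281,205,.115),(328,200,.115),(341,312,.115),(297,317,.115)): print(ray(c,(u*.64-.2,v*.64-.2),z).round(3))
print(proj(c,[.4,-.1,.045]))
E
python3 run.py
```

```text
mounts (((500.407958984375, -345.0694580078125), (147.6853790283203, 48.851112365722656), 89.30589294433594), [[475.0, -419.0], [524.0, -419.0], [526.0, -272.0], [477.0, -271.0]])
tray (((545.9063720703125, -370.76983642578125), (227.48951721191406, 240.05836486816406), 89.39734649658203), [[425.0, -483.0], [665.0, -486.0], [667.0, -258.0], [427.0, -256.0]])
-5.611923 -14.031349 [-14.07982712  -6.44913101  -2.27157593]
shelf (((584.3042602539062, 16.668045043945312), (111.88272857666016, 143.55560302734375), 9.166836738586426), [[518.0, 79.0], [541.0, -63.0], [651.0, -45.0], [628.0, 96.0]])
[[0.6468, -0.0427], [0.6255, 0.0936], [0.5197, 0.0734], [0.5431, -0.0619]]
[[-0.89, 0.5066], [5.1577, 0.8729]]
[[-0.4629, 0.5266], [5.9044, 0.9109]]
[0.754 0.267 0.115]
[0.77  0.154 0.115]
[0.498 0.111 0.115]
[0.483 0.215 0.115]
[[273.12423694 227.93076519]]
```

View pics/m1.png

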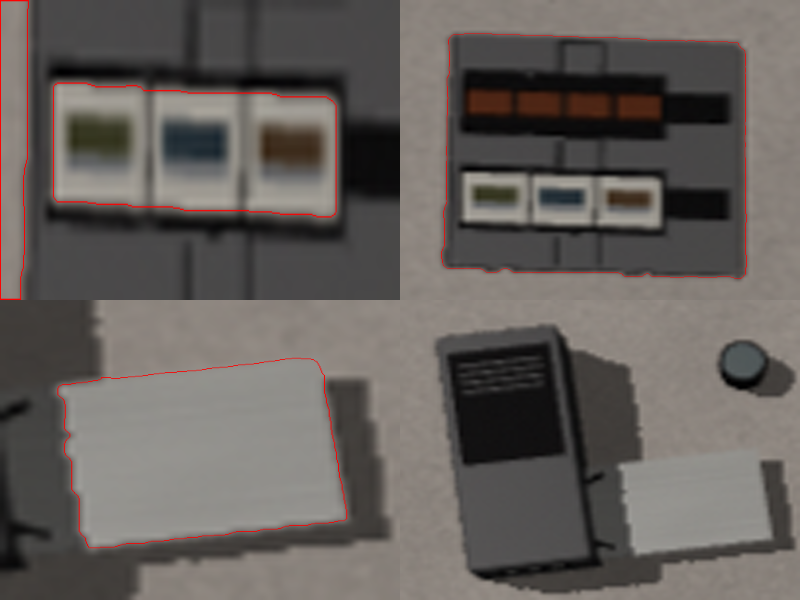

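```bash
cat >> run.py <<'E'
print('---')
a=np.radians(99.17)
for _ in range(3):
    u=np.array([np.cos(a),np.sin(a)]); n=np.array([-u[1],u[0]])
    s=P@u; t=P@n; mid=(t.max()+t.min())/2; ok=(s>s.min()+.02)&(s<s.max()-.03)
    f=[np.polyfit(s[k],t[k],1) for k in (ok&(t<mid-.03),ok&(t>mid+.03))]
    print(np.degrees(a),[np.degrees(g[0]).round(2) for g in f], [np.polyval(g,s.mean()).round(4) for g in f])
    a+=np.mean([g[0] for g in f])
e=np.median(s[(s<s.min()+.01)&(abs(t-mid)<.04)]); tc=np.mean([np.polyval(g,e) for g in f])
print('outer edge mid',u*e+n*tc,'origin',u*(e+.236)+n*tc,'yaw',np.degrees(a))
E
python3 run.py | sed -n '/---/,$p'
cat > go.py <<'E'
# go.py x y z yawdeg : shift/roll in the move units, target TCP and carrier yaw (jaw across it)
from h import *; import sys
from scipy.spatial.transform import Rotation as Ro
s=read_state(); R=Ro.from_rotvec(s['orientation']).as_matrix()
print('pos',s['tool_pos'].round(4),'x axis',R[:,0].round(4),'jaw yaw',np.degrees(np.arctan2(R[1,1],R[0,1])).round(2),'F',s['force'].round(2),'M',s['wrist_torque'].round(2),'open',round(s['opening'],4),'t',round(s['t'],2),'q',s['q'].round(2))
for a in sys.argv[1:]:
    x,y,z,yaw=map(float,a.split(','))
    d=R.T@(np.array([x,y,z])-s['tool_pos']); j=np.degrees(np.arctan2(R[1,1],R[0,1]))
    dy=(yaw-90-j+90)%180-90
    print(a,'linear',(d/.6).round(4).tolist(),'roll',round(-dy/30,4),'mm',(d*1000).round(1))
E
python3 go.py 0.5,-0.357,0.1,89.3 0.5,-0.357,0.0065,89.3
```

```text
---
99.17 [np.float64(0.44), np.float64(0.42)] [np.float64(-0.6341), np.float64(-0.5246)]
99.60223756453975 [np.float64(-0.01), np.float64(-0.0)] [np.float64(-0.6335), np.float64(-0.524)]
99.59698953103204 [np.float64(-0.0), np.float64(0.0)] [np.float64(-0.6335), np.float64(-0.524)]
outer edge mid [ 0.59600428 -0.05331619] origin [0.55665908 0.17938095] yaw 99.59698883024839
pos [ 0.1702 -0.5748  0.2177] x axis [-3.0e-04  1.6e-03 -1.0e+00] jaw yaw -73.51 F [-0.14  0.37 -0.11] M [-0.02 -0.02 -0.04] open 0.0929 t 0.1 q [-1.37  0.13  1.49  0.    1.52 -0.09]
0.5,-0.357,0.1,89.3 linear [0.1966, -0.1918, -0.63] roll -2.427 mm [ 118.  -115.1 -378. ]
0.5,-0.357,0.0065,89.3 linear [0.3524, -0.1915, -0.63] roll -2.427 mm [ 211.5 -114.9 -378. ]
```

>>> apply_moves(
  series=[
    {"jaw": -0.63, "linear": [0.08, -0.1918, -0.63], "roll": -1},
    {"jaw": -0.63, "linear": [0.08, -0.1918, -0.63], "roll": -1},
    {"jaw": -0.63, "linear": [0.08, -0.1918, -0.63], "roll": -1},
    {"jaw": -0.63, "linear": [0.08, -0.1918, -0.63], "roll": -1},
    {"jaw": -0.63, "linear": [0.08, -0.1918, -0.63], "roll": -1},
    {"jaw": -0.63, "linear": [0.08, -0.1918, -0.63], "roll": -1},
    {"jaw": -0.63, "linear": [0.08, -0.1918, -0.63], "roll": -1},
    {"jaw": -0.63, "linear": [0.08, -0.1918, -0.63], "roll": -1},
    {"jaw": -0.63, "linear": [0.08, -0.1918, -0.63], "roll": -1},
  ],
  force=30,
)

```text
t: 1.23
tool_pos: [0.499, -0.358, 0.1699]
orientation: [1.743, 0.75, -1.744]
force: [-0.2, -0.3, 0.1]
opening: 0.0758
```

>>> apply_moves(
  series=[
    {"jaw": -0.63, "linear": [0, 0, 0], "roll": -1},
    {"jaw": -0.63, "linear": [0, 0, 0], "roll": -1},
    {"jaw": -0.63, "linear": [0, 0, 0], "roll": -1},
    {"jaw": -0.63, "linear": [0, 0, 0], "roll": -1},
  ],
)

```text
t: 1.72
tool_pos: [0.4978, -0.3595, 0.1703]
orientation: [1.384, 1.087, -1.384]
force: [0.4, 1.1, 0.0]
opening: 0.0762
```

```bash
python3 go.py 0.5004,-0.357,0.07,89.3
```

```text
pos [ 0.4978 -0.3595  0.1703] x axis [-9.e-04  8.e-04 -1.e+00] jaw yaw -13.75 F [0.39 1.13 0.  ] M [-0.03 -0.07  0.03] open 0.0762 t 1.73 q [-0.71  0.19  1.51  0.    1.44 -0.47]
0.5004,-0.357,0.07,89.3 linear [0.1671, 0.0034, -0.005] roll -0.4349 mm [100.3   2.1  -3. ]
```

>>> apply_moves(
  series=[
    {"jaw": -0.63, "linear": [0.167, 0.0034, -0.005], "roll": -0.435},
    {"jaw": -0.63, "linear": [0.167, 0.0034, -0.005], "roll": -0.435},
    {"jaw": -0.63, "linear": [0.167, 0.0034, -0.005], "roll": -0.435},
    {"jaw": -0.63, "linear": [0.167, 0.0034, -0.005], "roll": -0.435},
  ],
)

```text
t: 2.22
tool_pos: [0.5009, -0.3582, 0.0721]
orientation: [1.221, 1.201, -1.22]
force: [0.6, 0.0, -0.9]
opening: 0.076
```

```bash
cat > look.py <<'E'
from h import *; import sys
n=sys.argv[1]; out=[]
for cn,a in zip(('top','side'),sys.argv[2:4]):
    x,y,z=map(float,a.split(',')); c=cam(cn); np.save(f'{cn}{n}.npy',c); u,v=proj(c,[x,y,z])[0]
    x0=int(np.clip(u-40,0,432)); y0=int(np.clip(v-40,0,304)); print(cn,x0,y0)
    out.append(cv2.resize(c['pixels'][y0:y0+80,x0:x0+80],(400,400),interpolation=cv2.INTER_CUBIC))
cv2.imwrite(f'pics/{n}.png',np.hstack(out))
E
python3 look.py l1 0.5,-0.357,0.02 0.5,-0.357,0.02; python3 go.py 0.5004,-0.357,0.0065,89.3
```

```text
top 297 164
side 267 122
pos [ 0.5017 -0.3586  0.0731] x axis [ 0.0025 -0.0021 -1.    ] jaw yaw -0.81 F [ 0.84 -0.84  0.22] M [-0.09 -0.09 -0.04] open 0.0755 t 2.33 q [-0.7   0.28  1.59 -0.    1.27 -0.69]
0.5004,-0.357,0.0065,89.3 linear [0.111, -0.0025, -0.0028] roll -0.0036 mm [66.6 -1.5 -1.7]
```

View pics/l1.png

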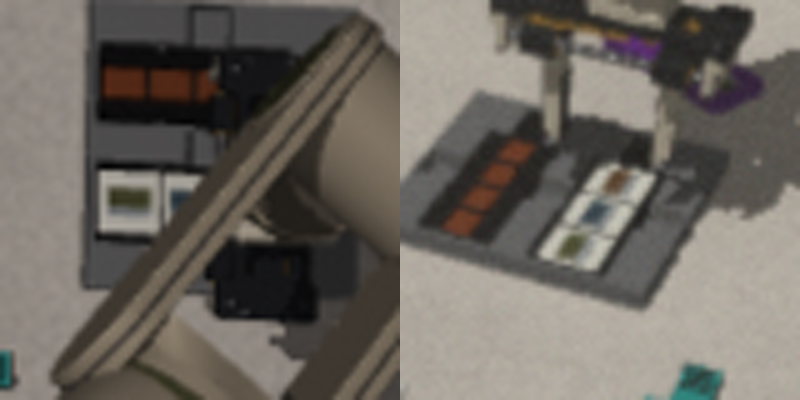

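```bash
python3 - <<'E'
from m import *
c=np.load('sidel1.npy',allow_pickle=True).item(); roi=(290,152,324,178)
big,k=mounts(c,0,roi); g=cv2.cvtColor(big,cv2.COLOR_BGR2GRAY); print(np.percentile(g,[10,50,90]))
m=((g>130)*255).astype(np.uint8); m=cv2.morphologyEx(m,cv2.MORPH_CLOSE,np.ones((35,35)))
m=cv2.morphologyEx(m,cv2.MORPH_OPEN,np.ones((15,15))); print(quad(c,m,k,roi,.018))
E
```

```text
[ 52.  93. 165.]
(((499.74591064453125, -339.07891845703125), (52.039730072021484, 165.1943817138672), 0.9703080654144287), [[472.0, -257.0], [475.0, -422.0], [527.0, -421.0], [524.0, -256.0]])
```

>>> apply_moves(
  series=[
    {"jaw": -0.63, "linear": [0.06, -0.0025, -0.0028], "roll": 0},
    {"jaw": -0.63, "linear": [0.07, -0.0025, -0.0028], "roll": 0},
    {"jaw": -0.63, "linear": [0.08, -0.0025, -0.0028], "roll": 0},
    {"jaw": -0.63, "linear": [0.08, -0.0025, -0.0028], "roll": 0},
    {"jaw": -0.63, "linear": [0.08, -0.0025, -0.0028], "roll": 0},
  ],
)

```text
t: 2.95
tool_pos: [0.501, -0.3575, 0.0262]
orientation: [1.219, 1.198, -1.218]
force: [-0.7, -0.4, 0.1]
opening: 0.0759
```

```bash
python3 go.py 0.5004,-0.357,0.0065,89.3
```

```text
pos [ 0.501  -0.3575  0.0262] x axis [ 0.0036 -0.0031 -1.    ] jaw yaw -0.81 F [-0.67 -0.45  0.08] M [-0.03 -0.07 -0.04] open 0.0759 t 2.95 q [-0.7   0.33  1.62 -0.    1.18 -0.69]
0.5004,-0.357,0.0065,89.3 linear [0.0328, -0.0011, -0.0008] roll -0.0036 mm [19.7 -0.7 -0.5]
```

>>> apply_moves(
  series=[
    {"jaw": -0.63, "linear": [0.012, -0.001, -0.0008], "roll": 0},
    {"jaw": -0.63, "linear": [0.022, -0.001, -0.0008], "roll": 0},
    {"jaw": -0.63, "linear": [0.0325, -0.001, -0.0008], "roll": 0},
    {"jaw": -0.63, "linear": [0.0325, -0.001, -0.0008], "roll": 0},
    {"jaw": -0.63, "linear": [0.0325, -0.001, -0.0008], "roll": 0},
  ],
)

```text
t: 3.58
tool_pos: [0.5005, -0.357, 0.0066]
orientation: [1.219, 1.198, -1.218]
force: [0.4, -0.0, -0.4]
opening: 0.0754
```

```bash
python3 go.py 0.5004,-0.357,0.0065,89.3
```

```text
pos [ 0.5005 -0.357   0.0066] x axis [ 0.0036 -0.003  -1.    ] jaw yaw -0.81 F [ 0.36 -0.03 -0.44] M [-0.02 -0.13  0.05] open 0.0754 t 3.58 q [-0.7   0.36  1.63  0.    1.15 -0.69]
0.5004,-0.357,0.0065,89.3 linear [0.0002, -0.0001, -0.0] roll -0.0038 mm [ 0.1 -0.1 -0. ]
```

Close the fingers on the carrier.

>>> apply_moves(
  series=[
    {"jaw": 1, "linear": [0, 0, 0], "roll": 0},
    {"jaw": 1, "linear": [0, 0, 0], "roll": 0},
    {"jaw": 1, "linear": [0, 0, 0], "roll": 0},
    {"jaw": 1, "linear": [0, 0, 0], "roll": 0},
    {"jaw": 1, "linear": [0, 0, 0], "roll": 0},
    {"jaw": 1, "linear": [0, 0, 0], "roll": 0},
  ],
  force=30,
)

```text
t: 4.32
tool_pos: [0.5006, -0.3572, 0.0069]
orientation: [1.219, 1.197, -1.218]
force: [-0.2, 0.7, 3.9]
opening: 0.0619
```

```bash
python3 go.py
```

```text
pos [ 0.5006 -0.3572  0.0069] x axis [ 0.0038 -0.0033 -1.    ] jaw yaw -0.81 F [-0.2   0.68  3.86] M [-0.02  0.08  0.01] open 0.0619 t 4.33 q [-0.7   0.36  1.63 -0.    1.15 -0.69]
```

>>> apply_moves(
  series=[
    {"jaw": 1, "linear": [-0.01, 0, 0], "roll": 0},
    {"jaw": 1, "linear": [-0.025, 0, 0], "roll": 0},
    {"jaw": 1, "linear": [-0.05, 0, 0], "roll": 0},
    {"jaw": 1, "linear": [-0.1, 0, 0], "roll": 0},
    {"jaw": 1, "linear": [-0.16, 0, 0], "roll": 0},
    {"jaw": 1, "linear": [-0.2, 0, 0], "roll": 0},
    {"jaw": 1, "linear": [-0.2, 0, 0], "roll": 0},
    {"jaw": 1, "linear": [-0.2, 0, 0], "roll": 0},
  ],
)

```text
t: 5.32
tool_pos: [0.4997, -0.3564, 0.1261]
orientation: [1.219, 1.198, -1.219]
force: [0.5, 0.6, -2.0]
opening: 0.0616
```

```bash
python3 look.py l2 0.5,-0.357,0.12 0.5,-0.357,0.12; python3 go.py 0.586,0.005,0.11,99.6
```

```text
top 304 162
side 269 101
pos [ 0.4992 -0.356   0.1251] x axis [ 0.0017 -0.0015 -1.    ] jaw yaw -0.81 F [-0.04  0.52 -1.93] M [-0.05 -0.11  0.03] open 0.0614 t 5.42 q [-0.7   0.22  1.56 -0.    1.36 -0.69]
0.586,0.005,0.11,99.6 linear [0.0246, 0.136, -0.6037] roll -0.3471 mm [  14.7   81.6 -362.2]
```

View pics/l2.png

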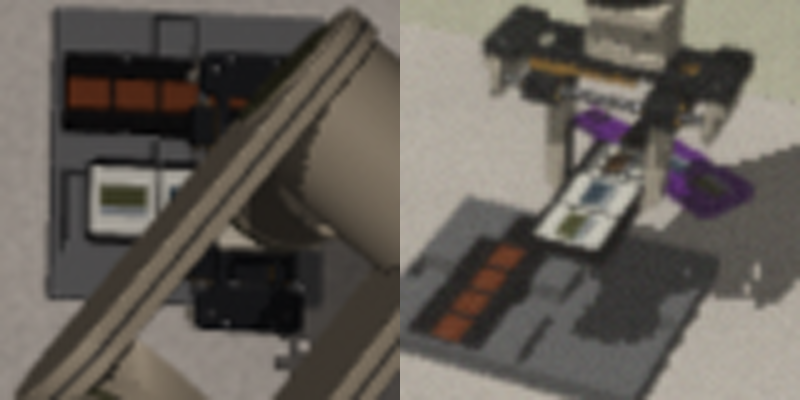

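The carrier is held level above its pocket, and the strip carrier is undisturbed. Next I move over the shelf.

>>> apply_moves(
  series=[
    {"jaw": 1, "linear": [0, 0.01, -0.04], "roll": -0.03},
    {"jaw": 1, "linear": [0, 0.025, -0.11], "roll": -0.06},
    {"jaw": 1, "linear": [0, 0.043, -0.19], "roll": -0.11},
    {"jaw": 1, "linear": [0, 0.06, -0.27], "roll": -0.15},
    {"jaw": 1, "linear": [0, 0.08, -0.35], "roll": -0.2},
    {"jaw": 1, "linear": [0, 0.097, -0.43], "roll": -0.25},
    {"jaw": 1, "linear": [0, 0.115, -0.51], "roll": -0.3},
    {"jaw": 1, "linear": [0, 0.13, -0.57], "roll": -0.33},
    {"jaw": 1, "linear": [0, 0.136, -0.605], "roll": -0.347},
    {"jaw": 1, "linear": [0, 0.136, -0.605], "roll": -0.347},
    {"jaw": 1, "linear": [0, 0.136, -0.605], "roll": -0.347},
    {"jaw": 1, "linear": [0, 0.136, -0.605], "roll": -0.347},
  ],
)

```text
t: 6.92
tool_pos: [0.5858, 0.0046, 0.1246]
orientation: [1.085, 1.281, -1.086]
force: [-0.2, 0.8, -1.4]
opening: 0.0619
```

```bash
python3 look.py l3 0.58,0.04,0.1 0.58,0.02,0.08; python3 go.py 0.586,0.006,0.06,99.6 0.586,0.006,0.0475,99.6
```

```text
top 198 138
side 206 161
pos [0.5859 0.0047 0.1247] x axis [ 0.0016 -0.0016 -1.    ] jaw yaw 9.51 F [-0.23  0.62 -2.76] M [-0.03 -0.09  0.01] open 0.0617 t 7.03 q [-0.08  0.15  1.64 -0.    1.35 -0.24]
0.586,0.006,0.06,99.6 linear [0.1078, 0.0004, -0.0022] roll -0.0029 mm [64.7  0.3 -1.3]
0.586,0.006,0.0475,99.6 linear [0.1287, 0.0004, -0.0023] roll -0.0029 mm [77.2  0.2 -1.4]
```

View pics/l3.png

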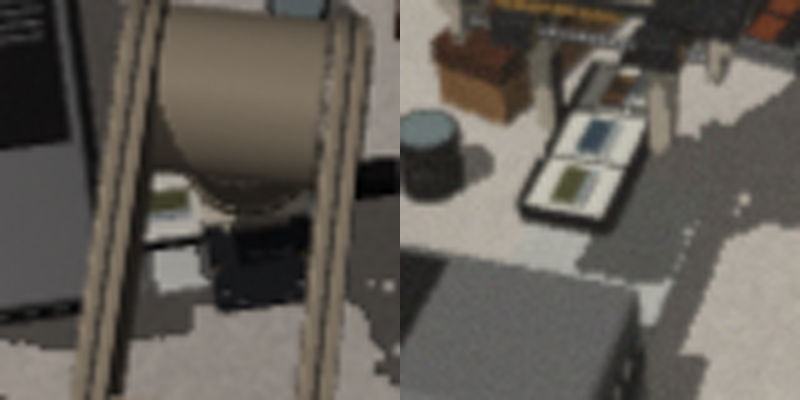

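The carrier hangs over the shelf, aligned with it. Now I lower it.

>>> apply_moves(
  series=[
    {"jaw": 1, "linear": [0.05, 0.0004, -0.0022], "roll": 0},
    {"jaw": 1, "linear": [0.08, 0.0004, -0.0022], "roll": 0},
    {"jaw": 1, "linear": [0.105, 0.0004, -0.0022], "roll": 0},
    {"jaw": 1, "linear": [0.12, 0.0004, -0.0022], "roll": 0},
    {"jaw": 1, "linear": [0.122, 0.0004, -0.0022], "roll": 0},
    {"jaw": 1, "linear": [0.122, 0.0004, -0.0022], "roll": 0},
  ],
)

```text
t: 7.78
tool_pos: [0.5865, 0.0059, 0.0522]
orientation: [1.086, 1.28, -1.085]
force: [1.5, 1.0, -1.2]
opening: 0.0619
```

```bash
python3 go.py 0.586,0.006,0.0475,99.6
```

```text
pos [0.5865 0.0059 0.0522] x axis [ 0.0026 -0.0016 -1.    ] jaw yaw 9.51 F [ 1.47  1.02 -1.23] M [-0.07 -0.05  0.03] open 0.0619 t 7.78 q [-0.08  0.23  1.69 -0.    1.22 -0.24]
0.586,0.006,0.0475,99.6 linear [0.0078, -0.0009, -0.0003] roll -0.0029 mm [ 4.7 -0.5 -0.2]
```

>>> apply_moves(
  series=[
    {"jaw": 1, "linear": [0.003, -0.0009, 0], "roll": 0},
    {"jaw": 1, "linear": [0.006, -0.0009, 0], "roll": 0},
    {"jaw": 1, "linear": [0.007, -0.0009, 0], "roll": 0},
    {"jaw": 1, "linear": [0.007, -0.0009, 0], "roll": 0},
  ],
)

```text
t: 8.28
tool_pos: [0.586, 0.0058, 0.048]
orientation: [1.086, 1.28, -1.085]
force: [0.2, -1.2, -1.6]
opening: 0.0615
```

```bash
python3 go.py 0.586,0.006,0.0475,99.6
```

```text
pos [0.586  0.0058 0.048 ] x axis [ 0.0026 -0.0017 -1.    ] jaw yaw 9.51 F [ 0.24 -1.16 -1.61] M [-0.07 -0.13 -0.  ] open 0.0615 t 8.28 q [-0.08  0.24  1.69 -0.    1.21 -0.24]
0.586,0.006,0.0475,99.6 linear [0.0007, 0.0, -0.0003] roll -0.0029 mm [ 0.4  0.  -0.2]
```

>>> apply_moves(
  series=[
    {"jaw": 1, "linear": [0.0012, 0, 0], "roll": 0},
    {"jaw": 1, "linear": [0.0017, 0, 0], "roll": 0},
    {"jaw": 1, "linear": [0.0017, 0, 0], "roll": 0},
  ],
)

```text
t: 8.65
tool_pos: [0.5866, 0.0058, 0.0479]
orientation: [1.086, 1.279, -1.084]
force: [-1.9, -0.2, 5.7]
opening: 0.0617
```

```bash
python3 go.py 0.586,0.006,0.0475,99.6
```

```text
pos [0.5866 0.0058 0.0479] x axis [ 0.0037 -0.0018 -1.    ] jaw yaw 9.52 F [-1.87 -0.21  5.72] M [-0.02  0.21 -0.05] open 0.0617 t 8.65 q [-0.08  0.24  1.69 -0.    1.21 -0.24]
0.586,0.006,0.0475,99.6 linear [0.0006, -0.0009, -0.0005] roll -0.0027 mm [ 0.4 -0.5 -0.3]
```

In contact with the shelf (about +7 N). I release and retreat upward.

>>> apply_moves(
  series=[
    {"jaw": 0, "linear": [-0.001, 0, 0], "roll": 0},
    {"jaw": -0.63, "linear": [-0.001, 0, 0], "roll": 0},
    {"jaw": -0.63, "linear": [-0.001, 0, 0], "roll": 0},
    {"jaw": -0.63, "linear": [-0.001, 0, 0], "roll": 0},
    {"jaw": -0.63, "linear": [-0.01, 0, 0], "roll": 0},
    {"jaw": -0.63, "linear": [-0.05, 0, 0], "roll": 0},
    {"jaw": -0.63, "linear": [-0.1, 0, 0], "roll": 0},
    {"jaw": -0.63, "linear": [-0.1, 0, 0], "roll": 0},
  ],
)

```text
t: 9.65
tool_pos: [0.5888, 0.0058, 0.1114]
orientation: [1.088, 1.274, -1.081]
force: [0.3, 0.3, 0.3]
opening: 0.0755
```

```bash
python3 go.py 0.6009,-0.0816,0.11,99.6
```

```text
pos [0.5888 0.0058 0.1114] x axis [ 0.0098 -0.0022 -1.    ] jaw yaw 9.52 F [0.31 0.27 0.32] M [-0.08 -0.13 -0.02] open 0.0755 t 9.65 q [-0.08  0.17  1.65 -0.    1.32 -0.24]
0.6009,-0.0816,0.11,99.6 linear [0.0028, -0.0042, 0.1469] roll -0.0027 mm [ 1.7 -2.5 88.2]
```

>>> apply_moves(
  series=[
    {"jaw": -0.4, "linear": [0, -0.002, 0.08], "roll": 0},
    {"jaw": -0.4, "linear": [0, -0.004, 0.1469], "roll": 0},
    {"jaw": -0.4, "linear": [0, -0.004, 0.1469], "roll": 0},
    {"jaw": -0.4, "linear": [0, -0.004, 0.1469], "roll": 0},
    {"jaw": -0.4, "linear": [0, -0.004, 0.1469], "roll": 0},
  ],
)

```text
t: 10.28
tool_pos: [0.6006, -0.0805, 0.1112]
orientation: [1.088, 1.275, -1.08]
force: [0.1, -0.3, 0.5]
opening: 0.0652
```

```bash
python3 look.py l4 0.58,0.04,0.1 0.58,0.02,0.06; python3 go.py 0.6016,-0.0829,0.075,99.6;  python3 go.py 0.6016,-0.0829,0.048,99.6
```

```text
top 198 138
side 206 165
pos [ 0.6008 -0.0805  0.1115] x axis [ 0.0094 -0.002  -1.    ] jaw yaw 9.59 F [ 0.15 -0.3  -0.16] M [-0.04 -0.08  0.02] open 0.0649 t 10.38 q [-0.22  0.21  1.6   0.    1.32 -0.39]
0.6016,-0.0829,0.075,99.6 linear [0.0608, 0.0001, 0.0039] roll -0.0002 mm [36.5  0.1  2.3]
pos [ 0.6008 -0.0805  0.1115] x axis [ 0.0094 -0.002  -1.    ] jaw yaw 9.59 F [ 0.15 -0.3  -0.16] M [-0.04 -0.08  0.02] open 0.0649 t 10.38 q [-0.22  0.21  1.6   0.    1.32 -0.39]
0.6016,-0.0829,0.048,99.6 linear [0.1058, -0.0003, 0.0038] roll -0.0002 mm [63.5 -0.2  2.3]
```

View pics/l4.png

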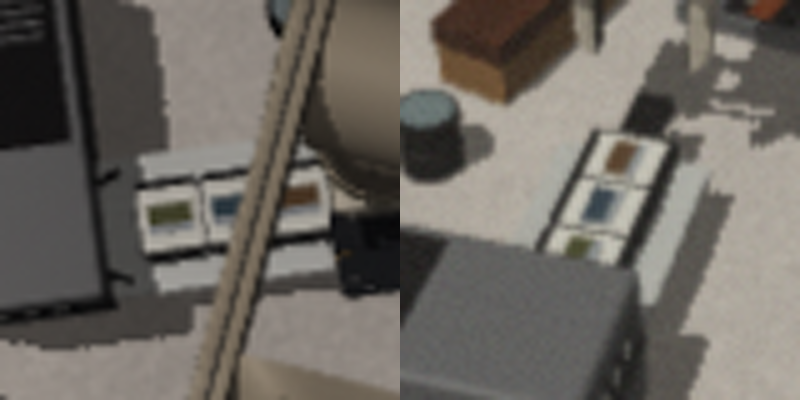

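The carrier lies flat and centred on the shelf, tongue outward, leading end facing the cheeks. I go down on the tongue.

>>> apply_moves(
  series=[
    {"jaw": -0.2, "linear": [0.04, 0, 0.0038], "roll": 0},
    {"jaw": -0.2, "linear": [0.08, 0, 0.0038], "roll": 0},
    {"jaw": -0.2, "linear": [0.1, 0, 0.0038], "roll": 0},
    {"jaw": -0.2, "linear": [0.106, 0, 0.0038], "roll": 0},
    {"jaw": -0.2, "linear": [0.106, 0, 0.0038], "roll": 0},
    {"jaw": -0.2, "linear": [0.106, 0, 0.0038], "roll": 0},
  ],
)

```text
t: 11.12
tool_pos: [0.6026, -0.083, 0.049]
orientation: [1.088, 1.273, -1.079]
force: [-0.1, 0.6, 1.2]
opening: 0.0558
```

>>> apply_moves(
  series=[
    {"jaw": 1, "linear": [0, 0, 0], "roll": 0},
    {"jaw": 1, "linear": [0, 0, 0], "roll": 0},
    {"jaw": 1, "linear": [0, 0, 0], "roll": 0},
    {"jaw": 1, "linear": [0, 0, 0], "roll": 0},
    {"jaw": 1, "linear": [0, 0, 0], "roll": 0},
  ],
  force=25,
)

```text
t: 11.75
tool_pos: [0.6026, -0.0831, 0.0492]
orientation: [1.088, 1.273, -1.079]
force: [0.2, -0.4, 2.3]
opening: 0.0274
```

```bash
cat >> go.py <<'E'
O=np.array([.5567,.1794]); a=np.radians(99.6); u=np.array([np.cos(a),np.sin(a)]); n=np.array([-u[1],u[0]])
p=s['tool_pos'][:2]-O
print('scanner frame x %.1f y %.1f mm; carrier x if held mid-tongue %.1f; F along %.2f lateral %.2f'%(p@u*1e3,p@n*1e3,p@u*1e3+102,s['force'][:2]@u,s['force'][:2]@n))
E
python3 go.py
```

```text
pos [ 0.6026 -0.0831  0.0492] x axis [ 0.0112 -0.0025 -0.9999] jaw yaw 9.59 F [ 0.18 -0.39  2.33] M [-0.04  0.11  0.02] open 0.0274 t 11.75 q [-0.22  0.28  1.64  0.    1.21 -0.39]
scanner frame x -266.5 y -1.5 mm; carrier x if held mid-tongue -164.5; F along -0.41 lateral -0.11
```

>>> apply_moves(
  series=[
    {"jaw": 1, "linear": [0, 0, -0.01], "roll": 0},
    {"jaw": 1, "linear": [0, 0, -0.02], "roll": 0},
    {"jaw": 1, "linear": [0, 0, -0.03], "roll": 0},
    {"jaw": 1, "linear": [0, 0, -0.04], "roll": 0},
    {"jaw": 1, "linear": [0, 0, -0.05], "roll": 0},
    {"jaw": 1, "linear": [0, 0, -0.06], "roll": 0},
  ],
)

```text
t: 12.5
tool_pos: [0.5967, -0.0472, 0.0492]
orientation: [1.088, 1.273, -1.079]
force: [0.3, -1.4, 1.8]
opening: 0.0276
```

```bash
python3 go.py
```

```text
pos [ 0.5967 -0.0472  0.0492] x axis [ 0.0114 -0.0025 -0.9999] jaw yaw 9.6 F [ 0.35 -1.45  1.85] M [-0.3  -0.08 -0.  ] open 0.0276 t 12.5 q [-0.16  0.26  1.67 -0.    1.21 -0.33]
scanner frame x -230.1 y -1.6 mm; carrier x if held mid-tongue -128.1; F along -1.49 lateral -0.10
```

>>> apply_moves(
  series=[
    {"jaw": 1, "linear": [0, 0, -0.01], "roll": 0},
    {"jaw": 1, "linear": [0, 0, -0.02], "roll": 0},
    {"jaw": 1, "linear": [0, 0, -0.03], "roll": 0},
    {"jaw": 1, "linear": [0, 0, -0.04], "roll": 0},
    {"jaw": 1, "linear": [0, 0, -0.05], "roll": 0},
    {"jaw": 1, "linear": [0, 0, -0.06], "roll": 0},
  ],
)

```text
t: 13.25
tool_pos: [0.5908, -0.0114, 0.0492]
orientation: [1.088, 1.273, -1.079]
force: [1.2, -1.9, 2.5]
opening: 0.0275
```

```bash
python3 go.py
```

```text
pos [ 0.5908 -0.0114  0.0492] x axis [ 0.0117 -0.0027 -0.9999] jaw yaw 9.6 F [ 1.16 -1.9   2.49] M [-0.37 -0.1  -0.02] open 0.0275 t 13.25 q [-0.11  0.24  1.69 -0.    1.2  -0.27]
scanner frame x -193.8 y -1.8 mm; carrier x if held mid-tongue -91.8; F along -2.07 lateral -0.83
```

>>> apply_moves(
  series=[
    {"jaw": 1, "linear": [0, 0, -0.01], "roll": 0},
    {"jaw": 1, "linear": [0, 0, -0.02], "roll": 0},
    {"jaw": 1, "linear": [0, 0, -0.03], "roll": 0},
    {"jaw": 1, "linear": [0, 0, -0.04], "roll": 0},
    {"jaw": 1, "linear": [0, 0, -0.05], "roll": 0},
    {"jaw": 1, "linear": [0, 0, -0.06], "roll": 0},
  ],
  force=45,
)

```text
t: 14.0
tool_pos: [0.5846, 0.0231, 0.0492]
orientation: [1.086, 1.272, -1.08]
force: [-1.5, -7.1, 5.3]
opening: 0.0271
```

```bash
python3 go.py
```

```text
pos [0.5846 0.0231 0.0492] x axis [ 0.0114 -0.0048 -0.9999] jaw yaw 9.61 F [-1.5  -7.13  5.26] M [-1.36  0.21  0.43] open 0.0271 t 14.0 q [-0.05  0.22  1.71 -0.    1.2  -0.21]
scanner frame x -158.8 y -1.4 mm; carrier x if held mid-tongue -56.8; F along -6.78 lateral 2.67
```

>>> apply_moves(
  series=[
    {"jaw": 1, "linear": [0, 0, -0.006], "roll": 0},
    {"jaw": 1, "linear": [0, 0, -0.013], "roll": 0},
    {"jaw": 1, "linear": [0, 0, -0.02], "roll": 0},
  ],
)

```text
t: 14.38
tool_pos: [0.5823, 0.0341, 0.0492]
orientation: [1.084, 1.271, -1.081]
force: [-1.2, -6.3, 5.5]
opening: 0.0277
```

```bash
python3 go.py
```

```text
pos [0.5823 0.0341 0.0492] x axis [ 0.0109 -0.0065 -0.9999] jaw yaw 9.62 F [-1.18 -6.32  5.46] M [-1.27  0.19  0.34] open 0.0277 t 14.38 q [-0.03  0.22  1.71 -0.01  1.2  -0.19]
scanner frame x -147.5 y -1.0 mm; carrier x if held mid-tongue -45.5; F along -6.04 lateral 2.21
```

>>> apply_moves(
  series=[
    {"jaw": 1, "linear": [0, 0, -0.006], "roll": 0},
    {"jaw": 1, "linear": [0, 0, -0.013], "roll": 0},
    {"jaw": 1, "linear": [0, 0, -0.02], "roll": 0},
  ],
)

```text
t: 14.75
tool_pos: [0.5801, 0.0451, 0.0492]
orientation: [1.083, 1.27, -1.082]
force: [-2.9, -6.4, 6.4]
opening: 0.0273
```

```bash
python3 go.py
```

```text
pos [0.5801 0.0451 0.0492] x axis [ 0.0104 -0.0082 -0.9999] jaw yaw 9.62 F [-2.91 -6.45  6.36] M [-1.24  0.19  0.24] open 0.0273 t 14.75 q [-0.01  0.22  1.71 -0.01  1.2  -0.17]
scanner frame x -136.3 y -0.6 mm; carrier x if held mid-tongue -34.3; F along -5.87 lateral 3.94
```

>>> apply_moves(
  series=[
    {"jaw": 1, "linear": [0, 0, -0.006], "roll": 0},
    {"jaw": 1, "linear": [0, 0, -0.012], "roll": 0},
    {"jaw": 1, "linear": [0, 0, -0.016], "roll": 0},
    {"jaw": 1, "linear": [0, 0, -0.016], "roll": 0},
  ],
)

```text
t: 15.25
tool_pos: [0.5781, 0.0541, 0.0491]
orientation: [1.082, 1.27, -1.083]
force: [-2.1, -5.4, 5.2]
opening: 0.0273
```

```bash
python3 go.py|tail -1
```

```text
scanner frame x -127.1 y -0.2 mm; carrier x if held mid-tongue -25.1; F along -4.99 lateral 3.01
```

>>> apply_moves(
  series=[
    {"jaw": 1, "linear": [0, 0, -0.003], "roll": 0},
    {"jaw": 1, "linear": [0, 0, -0.003], "roll": 0},
  ],
)

```text
t: 15.5
tool_pos: [0.5775, 0.0554, 0.0492]
orientation: [1.081, 1.27, -1.084]
force: [-2.6, -5.1, 5.3]
opening: 0.0275
```

```bash
python3 go.py|tail -1
```

```text
scanner frame x -125.7 y 0.2 mm; carrier x if held mid-tongue -23.7; F along -4.60 lateral 3.41
```

>>> apply_moves(
  series=[
    {"jaw": 1, "linear": [0, 0, -0.003], "roll": 0},
    {"jaw": 1, "linear": [0, 0, -0.003], "roll": 0},
  ],
)

```text
t: 15.75
tool_pos: [0.577, 0.0575, 0.0492]
orientation: [1.081, 1.27, -1.084]
force: [-1.5, -1.6, 5.0]
opening: 0.0276
```

```bash
python3 go.py|tail -1
```

```text
scanner frame x -123.6 y 0.3 mm; carrier x if held mid-tongue -21.6; F along -1.33 lateral 1.77
```

>>> apply_moves(
  series=[
    {"jaw": 1, "linear": [0, 0, -0.001], "roll": 0},
    {"jaw": 1, "linear": [0, 0, -0.001], "roll": 0},
  ],
)

```text
t: 16.0
tool_pos: [0.5768, 0.0588, 0.0492]
orientation: [1.081, 1.271, -1.083]
force: [-1.6, 1.8, 4.0]
opening: 0.0277
```

```bash
python3 go.py|tail -1
```

```text
scanner frame x -122.2 y 0.3 mm; carrier x if held mid-tongue -20.2; F along 2.04 lateral 1.32
```

>>> apply_moves(
  series=[
    {"jaw": 1, "linear": [0, 0, -0.0012], "roll": 0},
    {"jaw": 1, "linear": [0, 0, -0.0012], "roll": 0},
  ],
)

```text
t: 16.25
tool_pos: [0.5767, 0.0601, 0.0492]
orientation: [1.081, 1.272, -1.083]
force: [-0.5, 3.1, 3.4]
opening: 0.0274
```

```bash
python3 go.py|tail -1
```

```text
scanner frame x -121.0 y 0.2 mm; carrier x if held mid-tongue -19.0; F along 3.16 lateral -0.07
```

>>> apply_moves(
  series=[
    {"jaw": 1, "linear": [0, 0, -0.0012], "roll": 0},
    {"jaw": 1, "linear": [0, 0, -0.0012], "roll": 0},
  ],
)

```text
t: 16.5
tool_pos: [0.5766, 0.0607, 0.0491]
orientation: [1.081, 1.271, -1.083]
force: [-1.9, 0.9, 4.2]
opening: 0.0274
```

```bash
python3 go.py
```

```text
pos [0.5766 0.0607 0.0491] x axis [ 0.0088 -0.0087 -0.9999] jaw yaw 9.66 F [-1.85  0.9   4.23] M [ 0.15 -0.05  0.04] open 0.0274 t 16.5 q [ 0.02  0.21  1.72 -0.01  1.2  -0.14]
scanner frame x -120.3 y 0.2 mm; carrier x if held mid-tongue -18.3; F along 1.20 lateral 1.68
```

>>> apply_moves(
  series=[
    {"jaw": 1, "linear": [0, 0, -0.001], "roll": 0},
    {"jaw": 1, "linear": [0, 0, -0.001], "roll": 0},
  ],
)

```text
t: 16.75
tool_pos: [0.5765, 0.0609, 0.0492]
orientation: [1.081, 1.271, -1.083]
force: [-0.4, -2.7, 4.5]
opening: 0.0272
```

```bash
python3 go.py|tail -1
```

```text
scanner frame x -120.2 y 0.2 mm; carrier x if held mid-tongue -18.2; F along -2.58 lateral 0.86
```

>>> apply_moves(
  series=[
    {"jaw": 1, "linear": [0, 0, -0.001], "roll": 0},
    {"jaw": 1, "linear": [0, 0, -0.001], "roll": 0},
  ],
)

```text
t: 17.0
tool_pos: [0.5765, 0.0609, 0.0492]
orientation: [1.081, 1.27, -1.084]
force: [-0.1, -4.6, 4.5]
opening: 0.027
```

```bash
python3 go.py|tail -1
```

```text
scanner frame x -120.1 y 0.3 mm; carrier x if held mid-tongue -18.1; F along -4.53 lateral 0.86
```

The roller pulled the carrier forward (+3 N), then blocked it with force rising at a fixed position, so it has clicked in. I ease off, release and retreat.

>>> apply_moves(
  series=[
    {"jaw": 1, "linear": [0, 0, 0], "roll": 0},
    {"jaw": 0.2, "linear": [0, 0, 0], "roll": 0},
    {"jaw": -0.1, "linear": [0, 0, 0], "roll": 0},
    {"jaw": -0.1, "linear": [0, 0, 0], "roll": 0},
    {"jaw": -0.1, "linear": [0, 0, 0], "roll": 0},
    {"jaw": -0.1, "linear": [-0.02, 0, 0], "roll": 0},
    {"jaw": -0.1, "linear": [-0.07, 0, 0], "roll": 0},
    {"jaw": -0.1, "linear": [-0.15, 0, 0], "roll": 0},
    {"jaw": -0.1, "linear": [-0.22, 0, 0], "roll": 0},
    {"jaw": -0.1, "linear": [-0.22, 0, 0.1], "roll": 0},
    {"jaw": -0.1, "linear": [-0.22, 0, 0.2], "roll": 0},
    {"jaw": -0.1, "linear": [-0.22, 0, 0.3], "roll": 0},
    {"jaw": -0.1, "linear": [-0.22, 0, 0.4], "roll": 0},
    {"jaw": -0.1, "linear": [-0.22, 0, 0.4], "roll": 0},
  ],
)

```text
t: 18.75
tool_pos: [0.6155, -0.1789, 0.1847]
orientation: [1.084, 1.267, -1.088]
force: [0.0, 0.9, -0.4]
opening: 0.0514
```

```bash
python3 look.py l5 0.575,0.1,0.05 0.575,0.1,0.05; python3 go.py
```

```text
top 183 141
side 196 184
pos [ 0.6155 -0.1749  0.1845] x axis [ 0.0094 -0.0098 -0.9999] jaw yaw 9.54 F [-0.    0.02  0.68] M [ 0.01 -0.08  0.03] open 0.0511 t 18.85 q [-0.35  0.24  1.43 -0.01  1.46 -0.52]
scanner frame x -359.2 y 1.2 mm; carrier x if held mid-tongue -257.2; F along 0.02 lateral 0.00
```

View pics/l5.png

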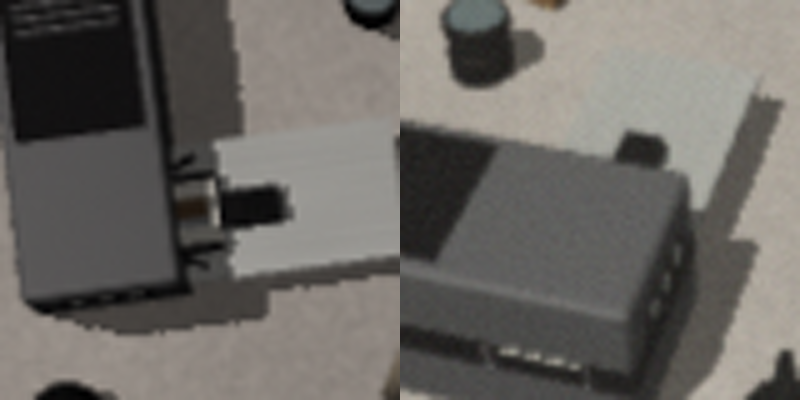

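```bash
python3 - <<'E'
from h import *
c=np.load('topl5.npy',allow_pickle=True).item()
O=np.array([.5567,.1794]); a=np.radians(99.6); u=np.array([np.cos(a),np.sin(a)]); n=np.array([-u[1],u[0]])
for q in ((288,203),(222,204)):
    p=ray(c,(183+q[0]/5-.4,141+q[1]/5-.4),.059)[:2]-O; print((p@u*1e3).round(1),(p@n*1e3).round(1))
close_job()
E
```

```text
-147.4 4.6
-96.4 -1.6
the job is handed in; nothing more can be done
```

The slide carrier is clicked into the scanner and released, and the job is handed in at about 19 s of robot time. I lifted it from the tray by its sides, laid it flat on the shelf tongue outward and let go. I then took it again by the tongue and pushed it in.

**The click, as felt:**
- The bump (about 7 N) and the steady drag (5–6 N) came as described.
- The drag then fell away and the roller pulled the carrier forward by about 3 N.
- After that the carrier stayed put while the push rose to 4.5 N, well under the 11–14 N needed to go past.
- I let go at carrier x ≈ -18 mm in my estimated scanner frame.

**Last checks:**
- The last picture shows the carrier straight in the channel with its tongue out, and the robot clear of it with the wrist force near zero.
- Pixel estimates from that picture put the carrier at x ≈ -20 to -23 mm, 2–5 mm short of the felt position. They came from points read by eye.
- Both figures lie slightly beyond the stated limit of -17 mm. My scanner pose is only good to a few millimetres, so I relied on the felt click.
- I did not look at the strip carrier or the other objects again after the carrier went in. The strip carrier was undisturbed after the lift, and nothing else was knowingly touched.

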